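# Flip the mirror up and pin its axle

### The arm

A 6-joint arm with a two-finger parallel gripper is mounted at the origin on a cart in front of the work surface, level with it; the furniture and walls round the work are solid. World frame = base frame: x ahead of the robot, y to its left, z up, the work surface at z = 0. Lengths are in m, angles in rad, forces in N, time in s.
With the tool pointing down it reaches from about 0.4 to 0.825 m from the base axis. Payload 7 kg.
Tool frame: the origin (TCP) lies midway between the tips of the shut fingers; the grasp point (between the pads) lies arm.hold_point_z behind it (arm.hold_point_z is the distance from the TCP to the grasp point, in m); z points along the fingers, y is the line along which they close (so a half turn about z gives the same grasp; the last joint's range is limited). The gripper opens to 88 mm and grips with 3 to 60 N. Pads are 19 mm wide; open, the fingers measure 130 mm over their backs; the gripper's body (78 mm by 193 mm) begins 47 mm behind the grasp point.
Start: joints at [-0.859, 0.359, 0.012, 0, -1.224, -0.288], TCP at [0.278, -0.615, 0.227] pointing down, gripper open.
Joint ranges: [-3.07, 3.07], [-1.43, 2.12], [-1.02, 1.25], [-3.03, 1.67], [-3.05, -0], [-3.03, 3.03]. Speed limits (rad/s): [2.39, 2.39, 3.01, 3.14, 3.14, 3.14].

### API

Orientations are given as [roll, pitch, yaw] about the fixed x, y, z axes, in that order (R = Rz(yaw) Ry(pitch) Rx(roll)).
In Python, from station import arm gives the robot as it stands.
- The arm moves only by the shell command python3 -m crank 'ROWS' [OPENING] [FORCE]. ROWS is JSON, a list that holds one entry, the list of rows, each a list of 4 numbers: the shift along the tool's x, y, z in units of 25 mm (1.0 is 25 mm), then the turn about the tool's z in units of 5 degrees (1.0 is 5 degrees). A call has 1 to 12 rows; each row is the pose to reach, as a shift and turn from the pose commanded when the call began, along the tool's axes at that moment; what a row does not reach only later rows make up. A row lasts 1/8 s, in which the tool goes at most 62.5 mm and 10.7 degrees, less where a joint would pass 70% of its speed; a pose out of reach is approached as far as the arm can. A call with a gripper value outside its range is refused whole. OPENING is the closure, from 0 (fully open) to 1 (shut), set as the call begins (- or left out, the last holds). The fingers move at their own pace and stop on an object; FORCE is the grip in N (left out, the last holds). Time passes only in rows, so rows that repeat a pose let the fingers close. It gives the time, the measured TCP pose, the force, the opening and the grip force at its end, in the units of the state.
- arm.get_state(): the state, without advancing time (a new reading comes with each control period).
- arm.grab_frame(name): name is "scene" or "top"; returns (picture, depth): 400x640x3 uint8, red, green, blue; 400x640 float32, m along the optical axis (not along the pixel's ray), 0 where there is no reading.
- arm.get_calibration(name): a dict with "mtx" (3x3 intrinsics, pixels), "R" (3x3) and "t" (3): a world point X has camera coordinates R X + t. Camera axes: x right, y down, z forward; pixel columns grow to the right and rows downward; lengths in m; the calibration is good to about 2 mm. A picture is of the moment at which its call begins. get_calibration takes no time and is no camera call.
- arm.job_done(): hands the job in; it is judged then, once.
Trained networks look in the newest picture that a camera, given by its name, has taken for a name from the list of things; names that differ only in an ending like _2 or _b are one class to them, and where a whole thing is asked for, a point or a joint stands for the part that bears it (a point fixed in the world has none). Each returns a list of dicts, best first, with "score" (0 to 1); they miss things now and then, are a little off and sometimes report something else, mostly with a low value. They report only what shows in the picture. A call takes as long as a camera call.
- arm.recognise(thing, camera): "extent" ([left, top, width, height] in pixels, round what is visible of it).
- arm.trace(thing, camera): "mask" (400x640 bool, what is visible of it) and "extent" ([left, top, width, height] in pixels, round what is visible of it).
The state is a dict: "t": time; "q": joint angles; "qd": joint speeds; "joint_efforts": joint torques, N m; "eef_pos": TCP position; "ee_rot": TCP orientation; "force": force on the tool from outside, world axes, zero at the start; "moment": the same for the moment, N m; "width": finger opening in m; "gripper_force": force on a finger pad.
Only numpy, scipy, OpenCV 4.12 (cv2) and the standard library are available. Lean on these libraries where they do the work, as an engineer would, in place of code of your own. Each camera call takes 0.05 s, during which the arm holds its last target. There are 200 camera calls.

### The job

Bring the small mirror on the flip stand upright and lock it there: turn its axle by pressing the red lever pad down until the lever lies on its rubber stop, so that the hidden cross-hole in the axle lines up under the hole in the blue plate. Then take the slim bare steel post that stands loose on the desk and put it upright down through that hole and the axle, all the way to the bottom, as the locking pin, and let go.

Things in the scene. Friction and masses are not known exactly. Their poses are not given: they have to be found in the camera images.
- flip_axle (a joint): Angle (rad) of the fixed stand's level axle, 26 mm thick, axis 45 mm above the desk. 0 = end of travel: lever level on its rubber stop, mirror upright, cross-hole vertical under the blue plate's hole. Positive: lever raised by that angle and the hole blocked. Starts at 0.45 to 0.85; light friction (0.08 N m), stays where it is left.
- lever_pad (a point): Top centre of the red pad (32 mm along the lever, 28 across, 12 thick) at the lever's free end; moves on an arc 68 mm from the axle's axis. With the lever home it is 51 mm above the desk, and in lock_hole's frame at x -68, y -78, z -19 mm. Can be pressed down from above with closed fingertips.
- lock_hole (a point): Mouth centre of the vertical hole in the blue plate (52 x 56, 10 mm thick) on the stand, 70 mm above the desk. 16.5 mm wide, chamfered 4 mm; below it the axle with an equally wide cross-hole, then a flat seat 40 mm below the mouth. z up, y along the axle to the mirror (34 mm wide, 85 mm off, top at 95 mm when upright), -x to the side where the lever lies down.
- pin_center (a point): Centre of the loose post used as pin: slim bare silvery steel cylinder, 12.6 mm thick, 60 mm tall, 75 g, upright on the desk; point 30 mm above its foot, z along it. Seated, it stands 20 mm above the blue plate, so hold it near the top. A clear vial (black cap, teal bottom) and a white objective with a green ring (both 27 mm wide) stand near and swap places with it.

How it is judged:
By the outcome, as a careful person would: the job done as asked, in the order asked, and still so for the second after the job is handed in, with the robot touching nothing.
It also fails if it takes over 51 s, if anything falls off the work surface, if the arm or the gripper's body presses on something with over 40 N, if the wrist force passes 120 N, or if a joint passes its speed limit or range.

## Working session

There is one attempt and no reset: what is moved stays moved. The work goes in short steps, Python scripts to look and compute and a shell command to move; the robot and the scene stay as the last step left them, time stands still between calls to the robot, and variables do not carry over. Pictures are saved under pics/ and viewed, at most 10 in all, crops included, and the job is handed in when it is done.

```bash
mkdir -p pics
cat > h.py <<'E'
from station import arm
import numpy as np, cv2
from scipy.spatial.transform import Rotation as Ro
def save(n,f):
    p,d=arm.grab_frame(n); cv2.imwrite(f,p[:,:,::-1]); return p,d
def world(n,u,v,z):
    c=arm.get_calibration(n); K,R,t=map(np.array,(c['mtx'],c['R'],c['t']))
    z=np.asarray(z,float)
    P=np.stack([(u-K[0,2])/K[0,0]*z,(v-K[1,2])/K[1,1]*z,z],-1)
    return (P-t)@R
def cloud(n,d):
    v,u=np.mgrid[:400,:640]; return world(n,u,v,d)
E
python3 - <<'E'
from h import *
for n in("top","scene"):
    p,d=save(n,f"pics/{n}0.png"); np.save(f"pics/{n}d.npy",d)
    W=cloud(n,d)
    for th in("flip_axle","lever_pad","lock_hole","pin_center"):
        for r in arm.trace(th,n)[:2]:
            m=r['mask']&(d>0)
            print(n,th,round(r['score'],2),r['extent'],np.median(W[m],0).round(4) if m.any() else '', W[m].max(0).round(3) if m.any() else '')
s=arm.get_state();print({k:np.round(v,3) for k,v in s.items()},arm.hold_point_z)
E
```

```text
top flip_axle 0.96 [324.9, 159.7, 94.7, 26.1] [ 0.5698 -0.0034  0.0634] [0.617 0.078 0.11 ]
top lever_pad 0.56 [325.0, 160.4, 92.5, 29.7] [ 0.5686 -0.0009  0.064 ] [0.622 0.078 0.11 ]
top lock_hole 0.95 [315.3, 144.6, 102.7, 73.8] [ 0.5542 -0.0302  0.0121] [0.657 0.086 0.11 ]
scene flip_axle 0.65 [296.5, 143.7, 68.4, 53.2] [0.5617 0.0527 0.0603] [0.666 0.082 0.103]
scene lever_pad 0.58 [295.1, 142.9, 68.9, 55.2] [0.5611 0.0524 0.0612] [0.639 0.082 0.103]
scene lock_hole 0.82 [292.6, 142.8, 79.1, 77.1] [ 0.5504 -0.0028  0.0087] [0.655 0.09  0.103]
scene pin_center 0.65 [233.0, 224.2, 9.4, 21.5] [0.5934 0.273  0.035 ] [0.641 0.277 0.06 ]
{'t': np.float64(0.5), 'q': array([-0.859,  0.359,  0.012, -0.   , -1.224, -0.288]), 'qd': array([-0.002, -0.001,  0.002,  0.001, -0.002,  0.001]), 'joint_efforts': array([ 1.0000e-03, -5.8180e+01,  2.9307e+01,  6.9970e+00,  1.2000e-02,
       -0.0000e+00]), 'eef_pos': array([ 0.278, -0.615,  0.227]), 'ee_rot': array([ 3.142,  0.   , -2.718]), 'force': array([-0.35 ,  0.683, -0.516]), 'moment': array([-0.026,  0.003, -0.051]), 'gripper_force': np.float64(0.0), 'width': np.float64(0.088)} 0.0188
```

View pics/top0.png

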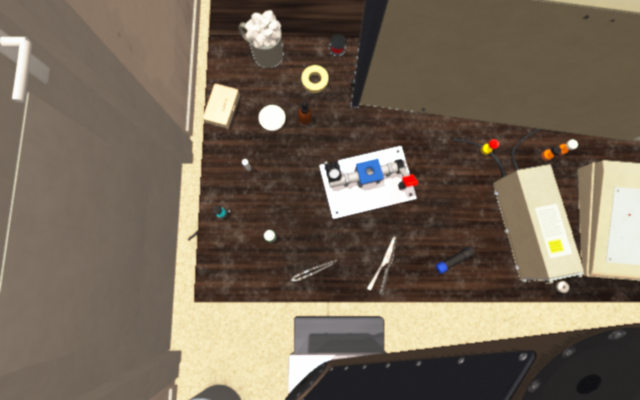

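View pics/scene0.png

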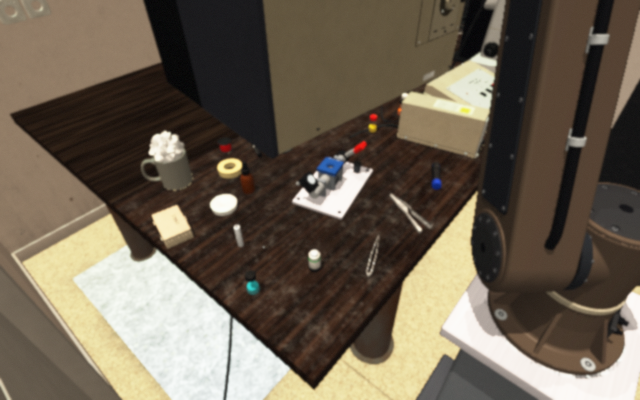

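The top view shows the blue plate at about (370,172), the red pad at (410,181) and the mirror end at (334,175). The slim steel post is at (246,163) in top and (238,236) in scene. The vial (222,213) and the objective (270,236) stand near the post. Next I'll measure these precisely.

Run:
```python
from h import *
for n,pb in(("top",(238,150,256,176)),("scene",(228,220,248,252))):
    p=cv2.imread(f"pics/{n}0.png"); d=np.load(f"pics/{n}d.npy"); W=cloud(n,d)
    hsv=cv2.cvtColor(p,cv2.COLOR_BGR2HSV)
    near=(abs(W[...,0]-.56)<.12)&(abs(W[...,1])<.15)&(d>0)
    b=(hsv[...,0]>95)&(hsv[...,0]<125)&(hsv[...,1]>120)&near
    B=W[b]; B=B[abs(B[:,2]-.07)<.006]
    print(n,'blue',len(B),np.median(B,0).round(4)); r=cv2.minAreaRect((B[:,:2]*1000).astype(np.float32)); print(r)
    rd=((hsv[...,0]<8)|(hsv[...,0]>172))&(hsv[...,1]>150)&(hsv[...,2]>120)&near
    R=W[rd]; print('red',len(R),R.mean(0).round(4),R.min(0).round(3),R.max(0).round(3))
    x0,y0,x1,y1=pb; P=W[y0:y1,x0:x1].reshape(-1,3); P=P[(P[:,2]>.02)&(P[:,2]<.08)]
    T=P[P[:,2]>.055]; print('pin',len(P),P.mean(0).round(4),P.min(0).round(4),P.max(0).round(4),'top',len(T),T.mean(0).round(4))
    c=arm.get_calibration(n); print('cam',(-np.array(c['R']).T@c['t']).round(3), c['mtx'][0][0])
p=cv2.imread("pics/top0.png")
a=cv2.resize(p[135:225,310:430],None,fx=5,fy=5,interpolation=2)
q=cv2.imread("pics/scene0.png"); c=cv2.resize(q[135:225,285:385],None,fx=5,fy=5)[:450]
e=cv2.resize(p[150:176,236:256],None,fx=5,fy=5)
cv2.imwrite("pics/crop.png",cv2.resize(np.hstack([a,c[:450]]),None,fx=.72,fy=.72))
```

```text
top blue 425 [ 0.5741 -0.0288  0.0706]
((574.179443359375, -29.364418029785156), (50.84254837036133, 54.51117706298828), 13.0543212890625)
red 138 [ 0.5456 -0.1171  0.097 ] [ 0.532 -0.148  0.   ] [ 0.586 -0.102  0.11 ]
pin 46 [0.5961 0.2657 0.0485] [0.5915 0.2611 0.02  ] [0.6034 0.2719 0.0626] top 21 [0.5982 0.2669 0.0602]
cam [0.335 0.106 0.984] 399.39031574134873
scene blue 259 [ 0.5722 -0.0258  0.0669]
((573.9071044921875, -26.460979461669922), (53.04008865356445, 58.925445556640625), 12.51887321472168)
red 76 [ 0.5412 -0.11    0.0943] [ 0.528 -0.13   0.08 ] [ 0.561 -0.099  0.103]
pin 87 [0.5949 0.2723 0.0431] [0.5894 0.2649 0.0207] [0.6058 0.2769 0.06  ] top 22 [0.5972 0.2704 0.0574]
cam [0.075 0.584 0.654] 375.56416847335515
```

View pics/crop.png

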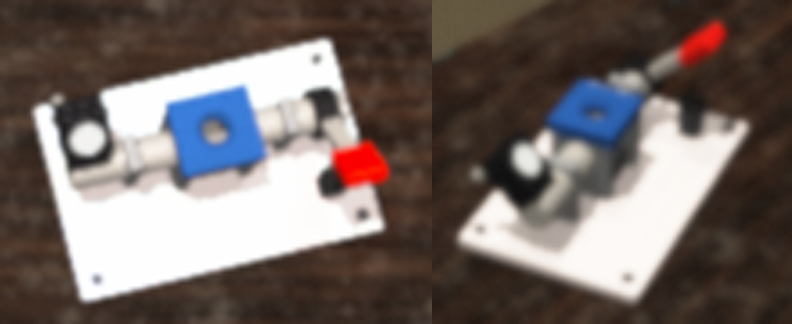

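The crop confirms the hole is at the blue plate's centre, with the lever raised about 0.7 rad on the robot's right side. The lock frame yaw is about 13°. Next I'll work out the move units and check obstacles along the way.

```bash
cat >> h.py <<'E'
H=np.array([.574,-.0286]); X=np.array([.974,.225]); Y=np.array([-.225,.974])
def lock(x,y,z): return np.append(H+X*x/1000+Y*y/1000, z/1000)
def units(*targets):
    s=arm.get_state(); R=Ro.from_euler('xyz',s['ee_rot']).as_matrix()
    print('pos',np.round(s['eef_pos'],4),'yaw',np.degrees(s['ee_rot'][2]).round(2),'rot',np.round(s['ee_rot'],3),'t',s['t'],'F',np.round(s['force'],1),'w',np.round(s['width'],4))
    for T in targets: print(np.round(T,4),'->',(R.T@(np.array(T)-s['eef_pos'])/.025).round(2))
E
python3 - <<'E'
from h import *
a=np.array([.278,-.615]); b=lock(-50,-78,0)[:2]; u=(b-a)/np.linalg.norm(b-a)
for n in("top","scene"):
    W=cloud(n,np.load(f"pics/{n}d.npy")).reshape(-1,3); r=W[:,:2]-a; s=r@u; o=abs(r@[-u[1],u[0]])
    for k in np.arange(0,.6,.05):
        m=(s>k)&(s<k+.05)&(o<.13)&(W[:,2]<.6)
        print(n,k.round(2),m.sum(),W[m,2].max().round(3) if m.any() else '')
units(lock(-50,-78,150),lock(-50,-78,115),lock(-68,-78,51))
E
```

```text
top 0.0 1469 0.065
top 0.05 1841 0.069
top 0.1 1498 0.071
top 0.15 1031 0.131
top 0.2 2768 0.133
top 0.25 3360 0.133
top 0.3 3141 0.132
top 0.35 2412 0.13
top 0.4 2052 0.024
top 0.45 2032 0.007
top 0.5 1941 0.105
top 0.55 1992 0.11
scene 0.0 418 0.059
scene 0.05 515 0.065
scene 0.1 532 0.065
scene 0.15 735 0.125
scene 0.2 1859 0.128
scene 0.25 2310 0.126
scene 0.3 2101 0.125
scene 0.35 1427 0.124
scene 0.4 986 0.02
scene 0.45 922 0.001
scene 0.5 846 0.098
scene 0.55 1020 0.103
pos [ 0.2775 -0.6153  0.2265] yaw -155.72 rot [ 3.142  0.    -2.718] t 0.5 F [-0.4  0.7 -0.5] w 0.0876
[ 0.5428 -0.1158  0.15  ] -> [-17.89  13.85   3.06]
[ 0.5428 -0.1158  0.115 ] -> [-17.89  13.85   4.46]
[ 0.5253 -0.1199  0.051 ] -> [-17.18  13.99   7.02]
```

```bash
python3 -m crank '[[[-1.5,1.2,0,0.2],[-3.2,2.5,0,0.4],[-5,3.9,0,0.7],[-6.8,5.3,0,1],[-8.6,6.7,0,1.3],[-10.4,8.1,0,1.5],[-12.2,9.5,0,1.8],[-14,10.9,0,2],[-15.8,12.3,0,2.26],[-17,13.2,0,2.26],[-17.9,13.85,1.5,2.26],[-17.9,13.85,3.06,2.26]]]' 1 20
python3 - <<'E'
from h import *
units(lock(-50,-78,150),lock(-52,-78,110),lock(-68,-78,51))
E
```

```text
t: 2.0
eef_pos: [0.5445, -0.1138, 0.1497]
ee_rot: [-3.141, 0.002, -2.913]
force: [0.3, -0.5, -0.7]
width: 0.0005
gripper_force: 0.0
pos [ 0.5445 -0.1138  0.1497] yaw -166.88 rot [-3.141e+00  2.000e-03 -2.913e+00] t 2.0 F [ 0.3 -0.5 -0.7] w 0.0005
[ 0.5428 -0.1158  0.15  ] -> [ 0.08 -0.06 -0.01]
[ 0.5409 -0.1163  0.11  ] -> [ 0.17 -0.06  1.59]
[ 0.5253 -0.1199  0.051 ] -> [ 0.81 -0.06  3.95]
```

```bash
python3 -m crank '[[[0.05,-0.05,0.8,0],[0.1,-0.05,1.5,0],[0.2,-0.05,1.9,0],[0.35,-0.05,2.3,0],[0.5,-0.05,2.6,0],[0.6,-0.05,2.9,0],[0.7,-0.05,3.2,0],[0.75,-0.05,3.5,0],[0.8,-0.05,3.7,0],[0.8,-0.05,3.85,0]]]'
python3 - <<'E'
from h import *
units(lock(-68,-78,51))
E
```

```text
t: 3.25
eef_pos: [0.5238, -0.1213, 0.0534]
ee_rot: [3.142, -0.0, -2.915]
force: [-0.3, -0.5, 1.1]
width: 0.0007
gripper_force: 0.5
pos [ 0.5238 -0.1213  0.0534] yaw -167.02 rot [ 3.142 -0.    -2.915] t 3.25 F [-0.3 -0.5  1.1] w 0.0007
[ 0.5253 -0.1199  0.051 ] -> [-0.07  0.04  0.1 ]
```

```bash
python3 -m crank '[[[0,0,0.08,0],[0,0,0.14,0],[0,0,0.2,0],[0,0,0.24,0],[0,0,0.24,0]]]'
```

```text
t: 3.88
eef_pos: [0.5239, -0.1214, 0.0509]
ee_rot: [-3.141, 0.001, -2.914]
force: [-12.4, 4.6, 33.4]
width: 0.0006
gripper_force: 16.6
```

The lever is on its stop (z 0.051 m, firm force). I'll lift, check it, and go to the post.

```bash
python3 -m crank '[[[0,0,-1,0],[0,0,-3,0],[0,0,-5,0],[0,0,-5,0]]]' 0.5
python3 - <<'E'
from h import *
units([.597,.268,.15],[.597,.268,.043])
E
```

```text
t: 4.38
eef_pos: [0.5266, -0.1213, 0.1772]
ee_rot: [-3.14, 0.008, -2.914]
force: [-0.0, -0.1, 0.3]
width: 0.035
gripper_force: 0.0
pos [ 0.5266 -0.1213  0.1772] yaw -166.98 rot [-3.14   0.008 -2.914] t 4.375 F [-0.  -0.1  0.3] w 0.035
[0.597 0.268 0.15 ] -> [-6.24 14.54  1.12]
[0.597 0.268 0.043] -> [-6.21 14.55  5.4 ]
```

```bash
python3 -m crank '[[[-0.6,1.5,0,0],[-1.4,3.3,0,0],[-2.2,5.1,0,0],[-3,7,0,0],[-3.8,8.9,0,0],[-4.6,10.7,0,0],[-5.4,12.5,0,0],[-6,13.8,0.3,0],[-6.24,14.54,1,0],[-6.24,14.54,1,0]]]' 0.3
python3 - <<'E'
from h import *
p,d=save("top","pics/top1.png"); q,e=save("scene","pics/scene1.png")
W=cloud("scene",e)
units([.597,.268,.043])
a=cv2.resize(p[135:225,310:430],None,fx=4,fy=4,interpolation=2)
b=cv2.resize(q[180:270,190:310],None,fx=4,fy=4,interpolation=2)
cv2.imwrite("pics/c1.png",cv2.resize(np.hstack([a,b]),None,fx=.8,fy=.8))
for n,D,I in(("top",d,p),("scene",e,q)):
    hsv=cv2.cvtColor(I,cv2.COLOR_RGB2HSV);W=cloud(n,D)
    near=(abs(W[...,0]-.56)<.12)&(abs(W[...,1])<.15)&(D>0)
    rd=((hsv[...,0]<8)|(hsv[...,0]>172))&(hsv[...,1]>150)&(hsv[...,2]>120)&near
    print('red',np.median(W[rd],0).round(4))
    P=W[(abs(W[...,0]-.597)<.02)&(abs(W[...,1]-.268)<.02)&(W[...,2]>.03)&(W[...,2]<.08)];print('pin',len(P),P.mean(0) if len(P) else '')
E
```

```text
t: 5.62
eef_pos: [0.5928, 0.2678, 0.1445]
ee_rot: [-3.14, -0.005, -2.914]
force: [0.4, -0.2, 0.0]
width: 0.0615
gripper_force: 0.0
pos [0.5937 0.267  0.1468] yaw -167.04 rot [-3.141e+00 -2.000e-03 -2.915e+00] t 5.725 F [-0.2 -0.2  0.2] w 0.0611
[0.597 0.268 0.043] -> [-0.14  0.02  4.15]
red [ 0.5279 -0.1188  0.0511]
pin 40 [0.59630504 0.26582642 0.05246411]
red [ 0.5244 -0.116   0.0467]
pin 70 [0.59499046 0.27215563 0.04753771]
```

View pics/c1.png

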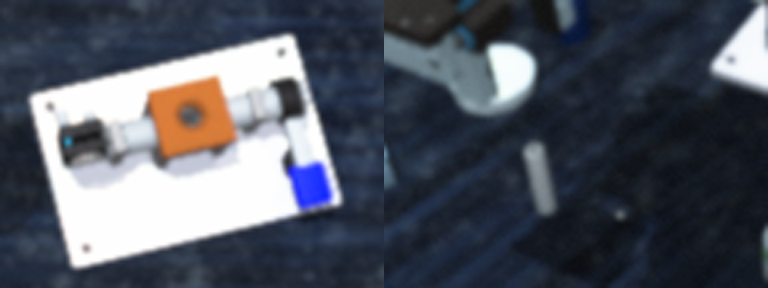

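The lever lies home and the mirror is upright. The post is clear, with the open gripper above it, so I'll descend and grasp it near the top.

```bash
python3 -m crank '[[[-0.18,0.02,1,0],[-0.18,0.02,2,0],[-0.18,0.02,3,0],[-0.18,0.02,3.7,0],[-0.18,0.02,4.1,0],[-0.18,0.02,4.15,0],[-0.18,0.02,4.15,0]]]'
python3 - <<'E'
from h import *
units([.598,.2685,.043])
E
```

```text
t: 6.6
eef_pos: [0.599, 0.2697, 0.0448]
ee_rot: [3.141, 0.001, -2.915]
force: [-0.7, -0.1, 0.6]
width: 0.0613
gripper_force: 0.0
pos [0.599  0.2697 0.0448] yaw -167.01 rot [ 3.141e+00  1.000e-03 -2.915e+00] t 6.6 F [-0.7 -0.1  0.6] w 0.0613
[0.598  0.2685 0.043 ] -> [ 0.05 -0.04  0.07]
```

```bash
python3 -m crank '[[[0,0,0,0],[0,0,0,0],[0,0,0,0],[0,0,0,0],[0,0,0,0],[0,0,0,0]]]' 1 25
```

```text
t: 7.35
eef_pos: [0.5984, 0.2694, 0.044]
ee_rot: [-3.142, -0.0, -2.915]
force: [-0.4, -0.3, 0.6]
width: 0.0114
gripper_force: 24.9
```

Gripped. I'll lift and look at how the post sits in the fingers.

```bash
python3 -m crank '[[[0,0,-0.6,0],[0,0,-1.6,0],[0,0,-3,0],[0,0,-4.4,0],[0,0,-5.6,0],[0,0,-5.8,0],[0,0,-5.8,0]]]'
python3 - <<'E'
from h import *
units(lock(0,0,170),lock(0,0,125))
E
```

```text
t: 8.22
eef_pos: [0.5983, 0.2694, 0.1895]
ee_rot: [3.141, 0.001, -2.915]
force: [0.3, -0.4, -0.5]
width: 0.0118
gripper_force: 24.9
pos [0.5983 0.2694 0.1895] yaw -167.03 rot [ 3.141e+00  1.000e-03 -2.915e+00] t 8.225 F [ 0.3 -0.4 -0.5] w 0.0118
[ 0.574  -0.0286  0.17  ] -> [  3.62 -11.4    0.77]
[ 0.574  -0.0286  0.125 ] -> [  3.63 -11.4    2.57]
```

```bash
python3 -m crank '[[[0.3,-1,0,0],[0.8,-2.4,0,0],[1.2,-3.9,0,0],[1.7,-5.4,0,0],[2.2,-6.9,0,0],[2.7,-8.4,0,0],[3.1,-9.8,0,0],[3.4,-10.7,0,0],[3.63,-11.4,0.8,0],[3.63,-11.4,1.7,0],[3.63,-11.4,2.3,0],[3.63,-11.4,2.3,0]]]'
python3 -m crank '[[[0,0,0,0],[0,0,0,0]]]'
python3 - <<'E'
from h import *
p,d=save("top","pics/top2.png"); q,e=save("scene","pics/scene2.png")
a=cv2.resize(p[130:220,310:420],None,fx=4,fy=4,interpolation=2)
b=cv2.resize(q[110:200,270:370],None,fx=4,fy=4,interpolation=2)
cv2.imwrite("pics/c2.png",cv2.resize(np.hstack([a,b])[:,:,::-1],None,fx=.9,fy=.9))
units(lock(0,0,125))
W=cloud("scene",e); P=W[(abs(W[...,0]-.574)<.03)&(abs(W[...,1]+.0286)<.03)&(W[...,2]>.084)&(W[...,2]<.125)&(e>0)]
for lo in(.084,.094,.104,.114):
    Q=P[(P[:,2]>lo)&(P[:,2]<lo+.01)]; print(lo,len(Q),Q.mean(0).round(4) if len(Q) else '')
E
```

```text
t: 9.72
eef_pos: [0.5728, -0.0292, 0.13]
ee_rot: [-3.142, -0.003, -2.915]
force: [-0.2, 1.2, -0.9]
width: 0.0116
gripper_force: 24.9
t: 9.98
eef_pos: [0.5746, -0.0284, 0.1324]
ee_rot: [-3.142, 0.001, -2.915]
force: [0.4, 0.4, -0.9]
width: 0.0116
gripper_force: 24.9
pos [ 0.5745 -0.0284  0.1322] yaw -166.99 rot [ 3.142e+00  1.000e-03 -2.915e+00] t 10.075 F [-0.7  0.1 -0.8] w 0.0117
[ 0.574  -0.0286  0.125 ] -> [ 0.02 -0.    0.29]
0.084 12 [ 0.5707 -0.0229  0.0905]
0.094 14 [ 0.57   -0.0244  0.0989]
0.104 17 [ 0.5705 -0.0221  0.109 ]
0.114 13 [ 0.57   -0.0241  0.1179]
```

View pics/c2.png

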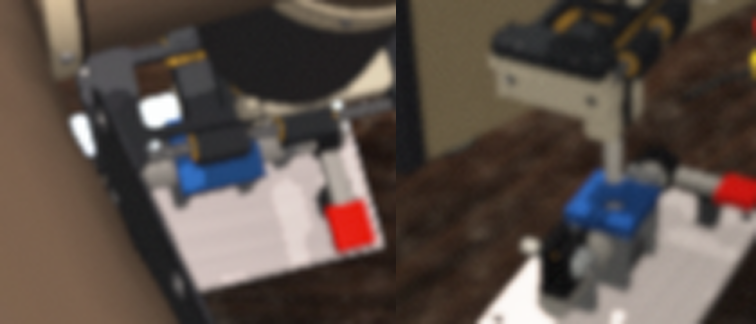

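The post hangs upright over the hole (scene: post at the rear edge of the plate at pixel height well above it, consistent with the hole in the same camera's cloud). Lowering in stages.

```bash
python3 -m crank '[[[0.02,0,0.3,0],[0.02,0,0.6,0],[0.02,0,0.75,0],[0.02,0,0.9,0],[0.02,0,1.05,0],[0.02,0,1.15,0],[0.02,0,1.15,0]]]'
```

```text
t: 10.95
eef_pos: [0.5735, -0.0288, 0.1026]
ee_rot: [3.142, -0.0, -2.915]
force: [0.3, -0.8, -0.6]
width: 0.0116
gripper_force: 24.9
```

Foot is at about 0.059 m, inside the plate, with no contact force. Continuing.

```bash
python3 -m crank '[[[0,0,0.2,0],[0,0,0.4,0],[0,0,0.55,0],[0,0,0.7,0],[0,0,0.85,0],[0,0,0.95,0],[0,0,1.03,0],[0,0,1.08,0],[0,0,1.08,0],[0,0,1.08,0]]]'
```

```text
t: 12.2
eef_pos: [0.5737, -0.0288, 0.0759]
ee_rot: [-3.142, 0.0, -2.915]
force: [0.1, -0.1, -1.3]
width: 0.0118
gripper_force: 24.9
```

```bash
python3 -m crank '[[[0,0,0,0],[0,0,0,0],[0,0,0,0],[0,0,0,0]]]' 0.6 && python3 -m crank '[[[0,0,-0.5,0],[0,0,-1.5,0],[0,0,-3,0],[0,0,-4.5,0],[0,0,-5,0],[3,0,-5,0],[5,0,-5,0],[5,0,-5,0]]]'
python3 - <<'E'
from h import *
p,d=save("top","pics/top3.png"); q,e=save("scene","pics/scene3.png")
a=cv2.resize(p[130:220,310:420],None,fx=4,fy=4,interpolation=2)
b=cv2.resize(q[130:220,270:370],None,fx=4,fy=4,interpolation=2)
cv2.imwrite("pics/c3.png",cv2.resize(np.hstack([a,b])[:,:,::-1],None,fx=.9,fy=.9))
units(lock(0,0,92))
for n,D in(("top",d),("scene",e)):
    W=cloud(n,D); P=W[(abs(W[...,0]-.574)<.015)&(abs(W[...,1]+.0286)<.015)&(W[...,2]>.075)&(W[...,2]<.125)&(D>0)]
    print(n,len(P),P.mean(0) if len(P) else '',np.sort(P[:,2])[-8:])
E
```

```text
t: 12.7
eef_pos: [0.5736, -0.0288, 0.0759]
ee_rot: [-3.142, 0.0, -2.915]
force: [-0.0, 0.4, -0.7]
width: 0.0349
gripper_force: 0.0
t: 13.7
eef_pos: [0.4477, -0.0579, 0.2012]
ee_rot: [3.141, 0.0, -2.916]
force: [0.7, -0.3, 1.2]
width: 0.0354
gripper_force: 0.0
pos [ 0.4516 -0.057   0.2017] yaw -167.01 rot [ 3.142e+00  2.000e-03 -2.915e+00] t 13.8 F [ 1.5 -0.1  0.5] w 0.0352
[ 0.574  -0.0286  0.092 ] -> [-5.02  0.01  4.4 ]
top 0  []
scene 30 [ 0.57095436 -0.02377829  0.08318731] [0.08705986 0.08706879 0.08708445 0.08723113 0.08793992 0.08863974
 0.088663   0.08905415]
```

View pics/c3.png

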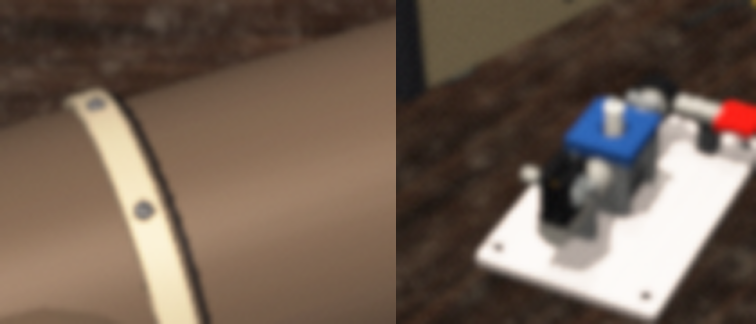

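The post stands in the hole with its top about 0.09 m high, which means seated. The lever is still down and the gripper is clear.

```bash
python3 -c "
from station import arm
print(arm.job_done())"
```

```text
the job is handed in; nothing more can be done
None
```

The job is handed in at about 14 s of the 51 s allowed: the lever is down on its stop, the mirror is upright, and the steel post is released and seated in the lock hole, its top measured at about 90 mm.

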